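# Dial open the locked medicine box

### The job

Open the locked medicine box on the worktop: roll its three number wheels until the code 4-7-2 reads from left to right at the index marks, then push the release slide to the right, away from the wheels, so that the lid springs ajar. Swing the lid all the way back so that it stays open by itself, and leave the glass, mug, teaspoon and lemon where they are.

Things in the scene. Friction and masses are not known exactly. Their poses are not given: they have to be found in the camera images.
- medicine_box: Grey steel box, fixed, 150 deep (x) x 230 wide (y) x 65 mm high. Origin: centre of its underside; x points to the back (hinge side), y to its left, z up. Its front third (x -75 to -25) is a flat black deck, top at z 65, with the three white number wheels and, right of them, the steel release slide. Behind the deck the lid covers the compartment (a bottle lies inside).
- wheel_left (a joint): Turn of the left-hand number wheel, rad, about its axle along the box's y. Ten digits; the digit on top, in line with the index marks, is value / 0.628, modulo 10; it must be 4. Rolling the top away from the robot (box +x) raises it, one digit per 0.628 rad or 12.9 mm of rim; it turns without end. A spring detent clicks it to the nearest digit (about 2 N at the rim).
- wheel_middle (a joint): Turn of the middle number wheel, rad, about its axle along the box's y. Ten digits; the digit on top, in line with the index marks, is value / 0.628, modulo 10; it must be 7. Rolling the top away from the robot (box +x) raises it, one digit per 0.628 rad or 12.9 mm of rim; it turns without end. A spring detent clicks it to the nearest digit (about 2 N at the rim).
- wheel_right (a joint): Turn of the right-hand number wheel, rad, about its axle along the box's y. Ten digits; the digit on top, in line with the index marks, is value / 0.628, modulo 10; it must be 2. Rolling the top away from the robot (box +x) raises it, one digit per 0.628 rad or 12.9 mm of rim; it turns without end. A spring detent clicks it to the nearest digit (about 2 N at the rim).
- left_crown (a point): Fixed point on top of the left-hand wheel, at box x -50, y 72, z 73 mm. White ten-sided wheel with black digits, 16 mm wide, rolling radius 20.5 mm, standing 8 mm out of the deck; wheels 38 mm apart. A closed fingertip pressed on the crown (5 to 15 N) and drawn along box x rolls it by friction.
- middle_crown (a point): Fixed point on top of the middle wheel, at box x -50, y 34, z 73 mm. White ten-sided wheel with black digits, 16 mm wide, rolling radius 20.5 mm, standing 8 mm out of the deck; wheels 38 mm apart. A closed fingertip pressed on the crown (5 to 15 N) and drawn along box x rolls it by friction.
- right_crown (a point): Fixed point on top of the right-hand wheel, at box x -50, y -4, z 73 mm. White ten-sided wheel with black digits, 16 mm wide, rolling radius 20.5 mm, standing 8 mm out of the deck; wheels 38 mm apart. A closed fingertip pressed on the crown (5 to 15 N) and drawn along box x rolls it by friction.
- left_code_face (a point): Point on the left-hand wheel's rim at its digit 4, turning with the wheel, 20.5 mm from the axle; it coincides with point left_crown when that wheel is set.
- middle_code_face (a point): Point on the middle wheel's rim at its digit 7, turning with the wheel, 20.5 mm from the axle; it coincides with point middle_crown when that wheel is set.
- right_code_face (a point): Point on the right-hand wheel's rim at its digit 2, turning with the wheel, 20.5 mm from the axle; it coincides with point right_crown when that wheel is set.
- release_slide (a joint): Travel of the release slide, m: 0 at rest, grows to 0.013 as it is pushed to the right (box -y). It stops at about 0.002 unless all three wheels show the code; beyond 0.010 it frees the lid. A spring of 2 to 4 N returns it.
- slide_ridge (a point): Top centre of the slide's upright steel thumb ridge, moving with it: ridge 18 (box x) x 10 (box y) x 11 mm high, its top 13 mm above the deck. At rest at box x -50, y -60, z 78 mm; 43 mm lie between it and the right wheel, 50 mm on its other side; its flat base plate (19 x 30 mm) stands 2.4 mm above the deck. Push the ridge's left face toward box -y.
- lid (a joint): Opening angle of the lid, rad: 0 closed. Freed by the slide it springs up to about 0.5 (29 degrees) on a pin; past upright (1.57) it falls back by its own weight and rests on its stop at 1.85. Below that it falls back to 0.5. Light: under 3 N at its edge.
- lid_front_edge (a point): Middle of the lid's front edge, moving with it, 92 mm from the hinge line. Lid: grey sheet 91 x 228 x 4 mm with an 8 mm lip turned down 3 mm behind the front edge; closed, it lies level with the deck (z 64 mm).
- lid_hinge (a point): Middle of the lid's hinge line, along box y at box x 68, z 63 mm; the lid's front edge rises and swings toward box +x as it opens.
- drinking_glass: Clear drinking glass, 81 mm wide, 91 mm high, standing right of the box; origin at its foot's centre. Leave alone.
- teaspoon: Steel teaspoon, 130 mm long, lying right of the box, near the worktop's front edge; origin at its centre. Leave alone.
- mug: White mug with grey dots, 82 mm wide, 91 mm high, standing behind and right of the box; origin at its foot's centre. Leave alone.
- lemon: Yellow lemon, 83 x 58 mm, lying behind and left of the box; origin at its underside. Leave alone.

How it is judged:
On the way, in this order (a step that is already met when the one before it is completed fails the run):
1. the wheels show 4, 7, 2 from left to right at the index marks (distance between left_code_face and left_crown below 0.0035 m and distance between middle_code_face and middle_crown below 0.0035 m and distance between right_code_face and right_crown below 0.0035 m), for 0.2 s.
2. the release slide has been pushed over and the lid has sprung ajar (value of joint lid above 0.3 rad), for 0.1 s.
At the end, for the whole second after the job is handed in: the lid stands swung right back, more than 97 degrees (1.7 rad) from closed, at rest and by itself; the glass, mug, teaspoon and lemon are within 25 mm of where they were (value of joint lid above 1.7 rad and velocity of joint lid between -0.05 and 0.05 rad/s); the robot touches nothing.
It fails at once if the glass, the mug, the lemon or the teaspoon is shoved more than 25 mm (distance of any of drinking_glass, mug, teaspoon, lemon from where it was at the start of the episode above 0.025 m).
It also fails if it takes over 51 s, if anything falls off the work surface, if the arm or the gripper's body presses on something with over 40 N, if the wrist force passes 120 N, or if a joint passes its speed limit or range.

### The arm

A 6-joint arm with a two-finger parallel gripper is mounted at the origin on a cart in front of the work surface, level with it; the furniture and walls round the work are solid. World frame = base frame: x ahead of the robot, y to its left, z up, the work surface at z = 0. Lengths are in m, angles in rad, forces in N, time in s.
With the tool pointing down it reaches from about 0.375 to 0.975 m from the base axis. Payload 3.8 kg.
Tool frame: the origin (TCP) lies midway between the tips of the shut fingers; the grasp point (between the pads) lies 19 mm behind it; z points along the fingers, y is the line along which they close (so a half turn about z gives the same grasp; the last joint's range is limited). The gripper opens to 88 mm and grips with 3 to 60 N. Pads are 18 mm wide; open, the fingers measure 123 mm over their backs; the gripper's body (75 mm by 187 mm) begins 45 mm behind the grasp point.
Start: joints at [1.123, 0.264, 1.604, -0, 1.274, -0.037], TCP at [0.27, 0.619, 0.204] pointing down, gripper open.
Joint ranges: [-2.63, 2.63], [-0.94, 2.18], [0.31, 2.57], [-1.31, 4.45], [0, 2.66], [-2.55, 2.55]. Speed limits (rad/s): [2.57, 2.57, 3.14, 3.14, 3.14, 3.14].

### API

Orientations are given as a rotation vector (axis times angle).
In Python, from cell import manip, inverse_kinematics, cams, order gives the robot as it stands. Calls block until the motion is done:
- manip.move_pose(position, orientation): joint-space move of the TCP to a pose.
- manip.move_linear(position, rate=0.15, rot=None): straight line of the TCP; rot=None keeps the orientation; rate is the mean speed in m/s.
- manip.set_joints(angles): joint-space move.
- manip.set_gripper(opening, force=None): finger opening in m; force is the grip in N (None keeps the last); returns when the fingers have stopped.
- manip.dwell(seconds).
- inverse_kinematics(position, orientation): joint angles nearest the present ones, or None.
- manip.state(): the state.
- cams.capture(name): name is "side" or "top" or "wrist"; returns a dict with "image" (400x640x3 uint8, blue, green, red), "z_map" (400x640 float32, m along the optical axis (not along the pixel's ray), 0 where there is no reading), "intrinsics" (3x3 intrinsics, pixels), "position" and "orientation" of the camera in the world; the wrist camera has in their place "T_tool_cam" (4x4, takes a point from camera to tool coordinates, whose origin is the TCP and whose axes are the flange's). Camera axes: x right, y down, z forward; pixel columns grow to the right and rows downward; lengths in m; the calibration is good to about 2 mm. A picture is of the moment at which its call begins: read the wrist's pose just before it.
A pose or a line that the arm cannot do raises manip.IKError and nothing moves.
- order.close_job(): hands the job in; it is judged then, once.
The state is a dict: "clock": time; "joint_pos": joint angles; "joint_velocities": joint speeds; "tau": joint torques, N m; "tool_pos": TCP position; "tcp_rot": TCP orientation; "contact_force": force on the tool from outside, world axes, zero at the start; "moment": the same for the moment, N m; "gripper_width": finger opening in m; "grasp_force": force on a finger pad.
Only numpy, scipy, OpenCV 4.12 (cv2) and the standard library are available. Lean on these libraries where they do the work, as an engineer would, in place of code of your own. Each camera call takes 0.05 s, during which the arm holds its last target. There are 200 camera calls.

## Working session

There is one attempt and no reset: what is moved stays moved. The work goes in short steps, each a Python script; the robot and the scene stay as the last script left them, time stands still between calls to the robot, and variables do not carry over. Pictures are saved under pics/ and viewed, at most 10 in all, crops included, and the job is handed in when it is done.

```bash
ls; mkdir -p pics
python3 - <<'E'
from cell import manip,cams
import cv2,numpy as np
for n in ("top","side"):
    c=cams.capture(n); cv2.imwrite(f"pics/{n}0.png",c["image"]); np.savez(f"{n}0.npz",**c)
    print(n,c["position"],c["orientation"],c["intrinsics"].tolist() if hasattr(c["intrinsics"],'tolist') else c["intrinsics"])
s=manip.state(); print(s["clock"],s["tool_pos"],s["tcp_rot"],s["contact_force"])
E
```

```text
pics
top [0.40311036 0.03002208 1.03872136] [-2.12264436  2.17620848 -0.08115257] [[401.1113402088086, 0.0, 320.87673445331643], [0.0, 401.1113402088086, 196.23005178918876], [0.0, 0.0, 1.0]]
side [-0.06251607 -1.18639185  0.65980895] [-1.94411782  0.41431821 -0.27490405] [[497.8689089939123, 0.0, 320.0751590135675], [0.0, 497.8689089939123, 200.8429662821289], [0.0, 0.0, 1.0]]
0.1 [0.26924984 0.61822306 0.20251092] [-6.40646694e-01 -3.07507243e+00  3.01407192e-03] [ 0.32560112 -0.03624864 -0.53863396]
```

View pics/top0.png

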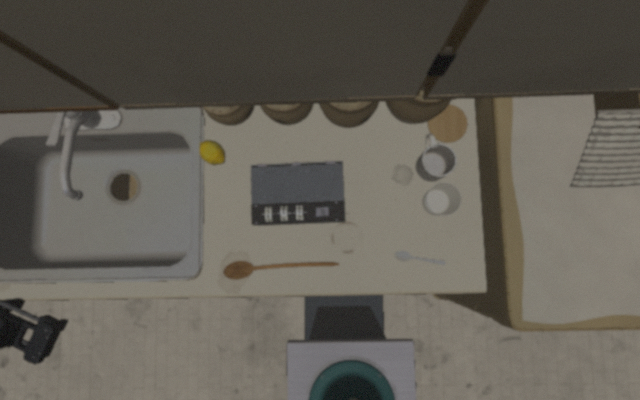

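View pics/side0.png

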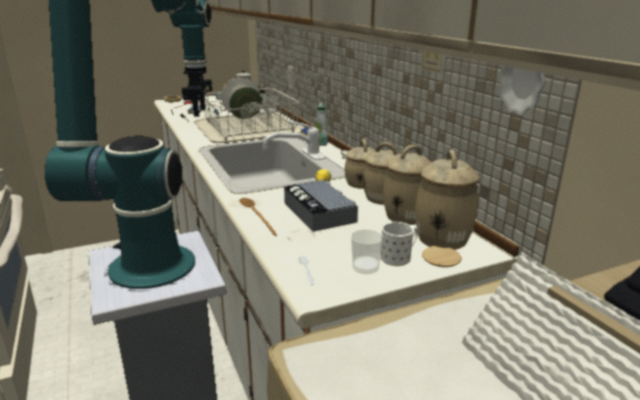

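The top view shows the box at about px (251–344, 162–224), the wheels at (268/284/299, 213) and the slide at (322, 211). The side view shows the mug and glass right of the box and jars behind it. Next I'll localise the box from the deck and wheels.

```bash
cat > h.py <<'E'
import numpy as np,cv2
from scipy.spatial.transform import Rotation as R
def ray(c,uv,z,pos=None,Rm=None):
    "cast pixels onto the plane z"
    K=c["intrinsics"]; p=np.asarray(c["position"] if pos is None else pos)
    Rm=R.from_rotvec(c["orientation"]).as_matrix() if Rm is None else Rm
    uv=np.atleast_2d(uv).astype(float)
    d=np.c_[uv,np.ones(len(uv))]@np.linalg.inv(K).T@Rm.T
    return p+d*((z-p[2])/d[:,2])[:,None]
def down(yaw):
    "tool down, tool x axis at yaw from world x"
    return (R.from_euler('z',yaw)*R.from_rotvec([np.pi,0,0])).as_rotvec()
E
python3 - <<'E'
from h import *
c=dict(np.load("top0.npz")); im=c["image"]
g=cv2.cvtColor(im,cv2.COLOR_BGR2GRAY); m=np.zeros_like(g)
x0,y0,x1,y1=235,150,360,235
m[y0:y1,x0:x1]=(g[y0:y1,x0:x1]<100)
m=cv2.morphologyEx(m,cv2.MORPH_CLOSE,np.ones((9,9)))
ct=max(cv2.findContours(m,0,2)[0],key=cv2.contourArea)
P=ray(c,ct[:,0],0.065)[:,:2].astype(np.float32)
r=cv2.minAreaRect(P);print("box",r); print(cv2.boxPoints(r))
w=np.zeros_like(g); w[203:222,258:335]=(g[203:222,258:335]>110)
n,l,s,ce=cv2.connectedComponentsWithStats(w)
for i in range(1,n): print(s[i],ray(c,ce[i],0.073))
Z=c["z_map"]; print("depth deck,lid",Z[220,300],Z[180,300])
z=c["z_map"];Rm=R.from_rotvec(c["orientation"]).as_matrix()
for u,v in((300,220),(300,180),(300,140),(300,50),(452,60)):
    d=np.linalg.inv(c["intrinsics"])@[u,v,1]*z[v,u]; print(u,v,c["position"]+Rm@d)
E
```

```text
box ((0.5195593237876892, 0.11868521571159363), (0.15294748544692993, 0.2298363298177719), 0.14479781687259674)
[[0.44279543 0.23340973]
 [0.4433762  0.00357416]
 [0.59632325 0.0039607 ]
 [0.59574246 0.23379627]]
[265 209   7  11  55] [[0.46888393 0.19088269 0.073     ]]
[296 209   7  10  53] [[0.46802601 0.11580265 0.073     ]]
[280 210   7   9  50] [[0.46905453 0.15281161 0.073     ]]
depth deck,lid 0.97854906 0.9809491
300 220 [0.45329149 0.11372057 0.06199654]
300 180 [0.55062903 0.1113189  0.07018001]
300 140 [ 0.66893363  0.11549313 -0.00179439]
300 50 [0.57338183 0.05677679 0.69552287]
452 60 [ 0.56948824 -0.08509283  0.67177891]
```

Run:
```python
from h import *
from cell import manip,cams,inverse_kinematics as ik
T=cams.capture("wrist")["T_tool_cam"];print(np.round(T,3))
yaw=np.pi/2+np.radians(0.3)
Rt=R.from_rotvec(down(yaw)).as_matrix()
# put the wheels' centre on the optical axis at TCP height .17
h=.17-.073; o=Rt@T[:3,3]; d=Rt@T[:3,2]; print(o,d)
off=o+d*((-h-o[2])/d[2]); tgt=np.array([.4695,.12,.17])-np.r_[off[:2],0]
print(tgt,ik(tgt,down(yaw)))
```

```text
[[-0.001 -0.95  -0.312  0.08 ]
 [ 1.    -0.001 -0.001 -0.001]
 [ 0.    -0.312  0.95  -0.181]
 [ 0.     0.     0.     1.   ]]
[-0.00182597  0.07985245  0.18101014] [ 0.00111488 -0.31163613 -0.95020086]
[0.47099977 0.13132617 0.17      ] [ 2.20972248e-01 -6.74061348e-02  2.02974310e+00 -4.44089210e-16
  1.17925569e+00  2.15736260e-01]
```

Run:
```python
from h import *
from cell import manip,cams
yaw=np.pi/2+np.radians(0.3)
manip.move_pose([.4695,.075,.17],down(yaw)); manip.set_gripper(0,20)
manip.dwell(.2)
s=manip.state(); c=cams.capture("wrist"); np.savez("w1.npz",p=s["tool_pos"],r=s["tcp_rot"],**c)
cv2.imwrite("pics/w1.png",c["image"]); print(s["clock"],s["tool_pos"],s["contact_force"],s["gripper_width"],c["intrinsics"])
```

```text
3.7333 [0.46948121 0.07498772 0.1699876 ] [ 0.47696872 -0.38970632  0.21105097] 0.00031975847564970816 [[339.26670852   0.         316.92357909]
 [  0.         339.26670852 200.2432982 ]
 [  0.           0.           1.        ]]
```

View pics/w1.png

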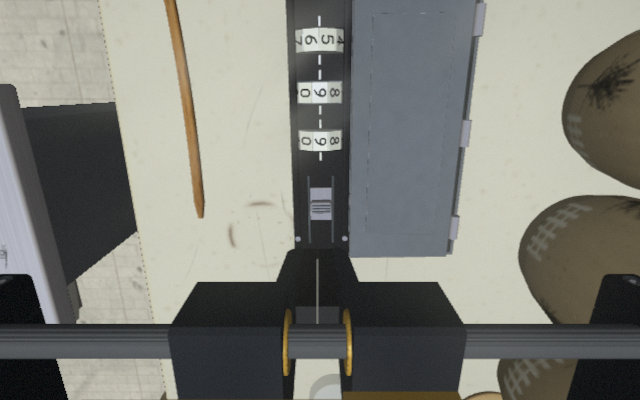

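The wrist view shows the wheels at px (320, 40/92/140), the slide at (320, 205) and the closed fingertips at (318, 255). I need an enlarged crop to read the digits.

Run:
```python
from h import *
c=dict(np.load("w1.npz")); im=c["image"]
o=cv2.resize(im[5:225,285:360],None,fx=4,fy=4,interpolation=cv2.INTER_CUBIC)
cv2.imwrite("pics/w1z.png",cv2.rotate(o,cv2.ROTATE_90_COUNTERCLOCKWISE)[:, :800])
Rt=R.from_rotvec(c["r"]).as_matrix();T=c["T_tool_cam"]; Rc=Rt@T[:3,:3];p=c["p"]+Rt@T[:3,3]
g=cv2.cvtColor(im,cv2.COLOR_BGR2GRAY)
w=np.zeros_like(g); w[20:222,293:348]=g[20:222,293:348]>130
w=cv2.morphologyEx(w,cv2.MORPH_CLOSE,np.ones((7,7)))
n,l,s,ce=cv2.connectedComponentsWithStats(w)
for i in range(1,n):
  if s[i,4]>40: print(s[i],ce[i],ray(c,ce[i],.072,p,Rc))
print("digit at slide",ray(c,[[320,205]],.078,p,Rc), "marks",ray(c,[[320,20],[320,66],[320,155]],.066,p,Rc))
```

```text
[ 295   20   48  141 3078] [319.1231319   86.62995452] [[0.47131281 0.15598545 0.072     ]]
[310 188  21  32 631] [320.26782884 203.46117274] [[0.47290686 0.05980035 0.072     ]]
digit at slide [[0.47261984 0.06044999 0.078     ]] marks [[0.4717111  0.20358947 0.066     ]
 [0.47193838 0.17133139 0.066     ]
 [0.47243317 0.10110688 0.066     ]]
```

View pics/w1z.png

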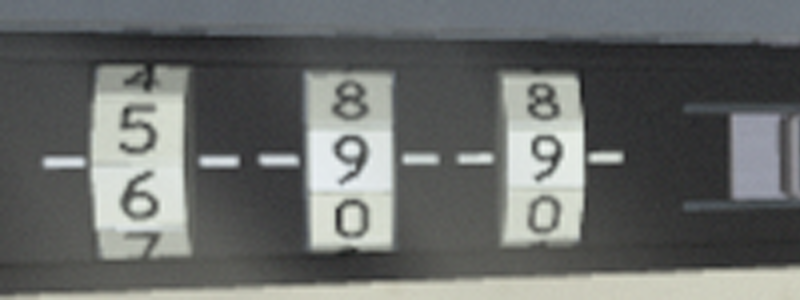

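The index marks are at x≈0.470–0.472, with box yaw about 0.4°. The wheels read about 5.5, 9 and 9, so left needs −1.5, middle −2 and right +3. I'll test one stroke on the middle wheel.

```bash
cat >> h.py <<'E'
from cell import manip,cams
YAW=np.radians(.4); EX=np.array([np.cos(YAW),np.sin(YAW)]); EY=np.array([-EX[1],EX[0]])
ORG=np.array([.5205,.1188])
ROT=down(np.pi/2+YAW)
def w(bx,by,z): return np.r_[ORG+EX*bx+EY*by,z]
def stroke(by,d,F=8,zt=.0745,log=True):
    "press on the crown at box y and draw it by d (m) along box x"
    manip.move_linear(w(-.05-d/2,by,.080),.15); f0=manip.state()["contact_force"]; t0=manip.state()["clock"]
    z=zt; tr=[]
    while z>.068:
        manip.move_linear(w(-.05-d/2,by,z),.03); f=(manip.state()["contact_force"]-f0)[2]; tr.append((round(z,4),round(f,1)))
        if f>F: break
        z-=.0005
    n=4
    for i in range(1,n+1):
        manip.move_linear(w(-.05-d/2+d*i/n,by,z),.04); tr.append(np.round(manip.state()["contact_force"]-f0,1).tolist())
    manip.move_linear(w(-.05+d/2,by,.080),.1)
    s=manip.state()
    if log: print(tr,"t",t0,s["clock"])
def look(name):
    manip.move_linear(w(-.05,-.044,.17),.25); manip.dwell(.1)
    s=manip.state(); c=cams.capture("wrist"); cv2.imwrite(f"pics/{name}.png",c["image"])
    o=cv2.resize(c["image"][5:225,285:360],None,fx=3.6,fy=3.6,interpolation=cv2.INTER_CUBIC)
    cv2.imwrite(f"pics/{name}z.png",cv2.rotate(o,cv2.ROTATE_90_COUNTERCLOCKWISE)); print("look",s["clock"])
E
python3 - <<'E'
from h import *
manip.move_linear(w(-.05,.034,.10),.2,rot=ROT)
stroke(.034,-.0129)
E
```

```text
[(0.0745, np.float64(0.0)), (0.074, np.float64(-0.2)), (0.0735, np.float64(-0.6)), (0.073, np.float64(-0.9)), (0.0725, np.float64(0.1)), (0.072, np.float64(-0.0)), (0.0715, np.float64(-0.6)), (0.071, np.float64(-0.8)), (0.0705, np.float64(-0.2)), (0.07, np.float64(0.3)), (0.0695, np.float64(-0.3)), (0.069, np.float64(-1.1)), (0.0685, np.float64(-0.3)), [0.8, -0.2, -0.4], [-0.6, -0.3, -0.1], [0.3, -1.0, 0.6], [-0.3, 0.4, 0.1]] t 4.75 9.35
```

Run:
```python
from h import *
f0=manip.state()["contact_force"]
manip.move_linear(w(-.05+.0065,.034,.0695),.1)
for z in (.0685,.0675,.0665,.0655,.0645,.0635):
    manip.move_linear(w(-.05+.0065,.034,z),.05); s=manip.state(); f=s["contact_force"]-f0
    print(z,np.round(s["tool_pos"],4),np.round(f,1),s["clock"])
    if f[2]>5: break
c=cams.capture("wrist"); cv2.imwrite("pics/w2.png",c["image"])
```

```text
0.0685 [0.4765 0.1525 0.0685] [-0.6 -0.2  0.5] 9.9167
0.0675 [0.4767 0.1525 0.0676] [0.3 0.7 0.3] 10.1667
0.0665 [0.4767 0.1525 0.0664] [ 0.5 -0.1 -0.1] 10.4167
0.0655 [0.4767 0.1525 0.0654] [-0.3  0.7 -0.1] 10.6667
0.0645 [0.4767 0.1525 0.0644] [ 0.7  0.1 -0. ] 10.9167
0.0635 [0.4767 0.1525 0.0634] [ 1.1  0.6 -0.2] 11.1667
```

View pics/w2.png

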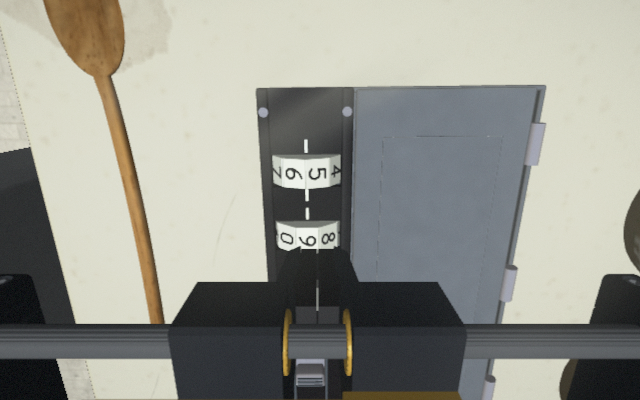

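The fingertip edge is at v≈248, while the projected TCP is at v≈234, beside the still-visible middle wheel. The depth map should show where the fingers and the wheel really are.

Run:
```python
from h import *
s=manip.state(); c=cams.capture("wrist"); T=c["T_tool_cam"];K=c["intrinsics"]
print(s["tool_pos"],s["tcp_rot"],s["gripper_width"],s["grasp_force"])
Rt=R.from_rotvec(s["tcp_rot"]).as_matrix(); np.savez("w2.npz",p=s["tool_pos"],r=s["tcp_rot"],**c)
def P(u,v):
    d=c["z_map"][v,u]; q=T[:3,:3]@(np.linalg.inv(K)@[u,v,1]*d)+T[:3,3]; return q, s["tool_pos"]+Rt@q, d
for u,v in [(308,228),(308,240),(308,247),(305,252),(305,258),(305,265),(305,275),(330,252),(330,258),(330,265),(330,275),(308,170),(300,110),(450,200),(550,60),(240,280)]:
    q,p,d=P(u,v); print(u,v,round(float(d),3),"tool",np.round(q,4),"world",np.round(p,4))
```

```text
[0.47672112 0.15247595 0.06344279] [-2.21363094e+00 -2.22919398e+00  1.37444216e-04] 0.0007221928900439771 0.0
308 228 0.187 tool [ 0.0065 -0.0044 -0.0081] world [0.4723 0.1589 0.0716]
308 240 0.188 tool [-0.0001 -0.0044 -0.0096] world [0.4723 0.1524 0.0731]
308 247 0.189 tool [-0.0044 -0.0045 -0.0094] world [0.4723 0.148  0.0728]
305 252 0.158 tool [ 0.007  -0.0051 -0.0381] world [0.4716 0.1594 0.1015]
305 258 0.153 tool [ 0.0068 -0.0049 -0.0437] world [0.4718 0.1593 0.1071]
305 265 0.146 tool [ 0.0071 -0.0046 -0.0506] world [0.472  0.1595 0.114 ]
305 275 0.138 tool [ 0.0075 -0.0043 -0.0595] world [0.4723 0.1599 0.1229]
330 252 0.158 tool [ 0.0071  0.0066 -0.0384] world [0.4833 0.1597 0.1018]
330 258 0.153 tool [ 0.0069  0.0064 -0.0438] world [0.4831 0.1594 0.1072]
330 265 0.146 tool [ 0.0072  0.0061 -0.0508] world [0.4828 0.1597 0.1142]
330 275 0.138 tool [ 0.0074  0.0058 -0.0593] world [0.4825 0.1599 0.1228]
308 170 0.175 tool [ 0.0395 -0.0041 -0.0097] world [0.4724 0.192  0.0732]
300 110 0.173 tool [ 0.0691 -0.0081 -0.0025] world [0.4682 0.2215 0.066 ]
450 200 0.187 tool [ 0.0211  0.0739 -0.0033] world [0.5504 0.1741 0.0667]
550 60 0.227 tool [0.0976 0.1568 0.0644] world [ 0.6328  0.2511 -0.001 ]
240 280 0.279 tool [-0.0699 -0.0628  0.0634] world [0.4144 0.0822 0.    ]
```

The shut fingertips are actually about 36 mm above the nominal TCP (tool z ≈ −0.037), which explains the lack of contact. The crown is at x≈0.4723 and z≈0.073. I'll correct both values and retry.

```bash
sed -i 's/^ORG=.*/ORG=np.array([.5222,.1190]); TIP=.0365/; s/return np.r_\[ORG+EX\*bx+EY\*by,z\]/return np.r_[ORG+EX*bx+EY*by,z-TIP]/; s/while z>.068/while z>.066/; s/zt=.0745/zt=.0755/; s/z-=.0005/z-=.0007/; s/w(-.05,-.044,.17),/w(-.05,-.044,.17+TIP),/; s/^    n=4/    n=2/' h.py
python3 - <<'E'
from h import *
stroke(.034,-.0129)
E
```

```text
[(0.0755, np.float64(1.0)), (0.0748, np.float64(0.6)), (0.0741, np.float64(5.1)), (0.0734, np.float64(9.7)), [0.6, -1.6, 7.5], [-0.4, -1.8, 10.2]] t 11.55 13.4667
```

Contact came at about 0.0747, with roughly 6.5 N/mm. I'll do one stroke on each of the other wheels, then look.

```bash
sed -i 's/zt=.0755/zt=.0741/' h.py
python3 - <<'E'
from h import *
stroke(-.004,.0129)
stroke(.072,-.0194)
look("l1")
E
```

```text
[(0.0741, np.float64(4.9)), (0.0734, np.float64(8.4)), [1.8, -1.8, 7.0], [-1.0, -0.2, 8.7]] t 13.8667 15.3333
[(0.0741, np.float64(4.5)), (0.0734, np.float64(7.2)), (0.0727, np.float64(7.8)), (0.072, np.float64(8.6)), [1.3, -5.1, 13.1], [-0.6, -4.6, 15.7]] t 15.9917 18.125
look 19.0667
```

View pics/l1z.png

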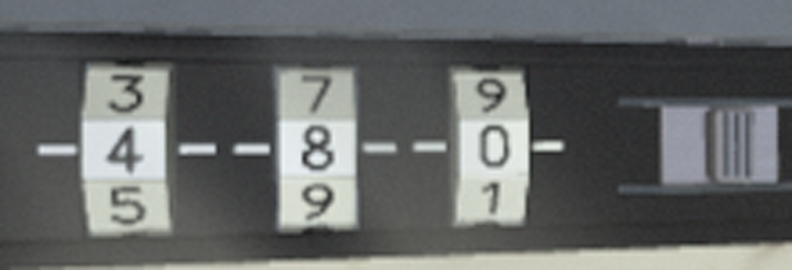

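It now reads 4-8-0, so every stroke worked. Remaining: middle −1 and right +2.

Run:
```python
from h import *
manip.move_linear(w(-.05,.034,.085),.25)
stroke(.034,-.0129); stroke(-.004,.0129); stroke(-.004,.0129)
look("l2")
```

```text
[(0.0741, np.float64(2.9)), (0.0734, np.float64(7.0)), (0.0727, np.float64(10.2)), [0.0, -2.9, 10.4], [-2.0, -2.6, 11.2]] t 20.0917 21.8083
[(0.0741, np.float64(4.7)), (0.0734, np.float64(7.4)), (0.0727, np.float64(10.1)), [0.6, -1.5, 8.6], [-1.7, -1.0, 9.2]] t 22.2083 23.925
[(0.0741, np.float64(6.5)), (0.0734, np.float64(7.6)), (0.0727, np.float64(9.7)), [-0.4, -0.6, 9.2], [0.4, -0.1, 10.2]] t 24.175 25.8917
look 26.675
```

View pics/l2z.png

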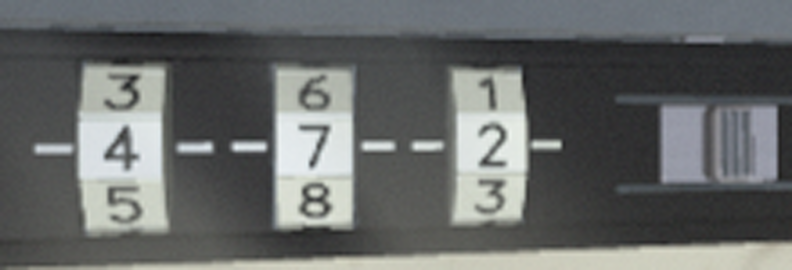

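The wheels read 4-7-2. Next is the release slide.

Run:
```python
from h import *
manip.move_linear(w(-.05,-.033,.10),.25); manip.move_linear(w(-.05,-.033,.0705),.12)
f0=manip.state()["contact_force"]
for by in (-.046,-.056,-.060,-.062,-.064,-.066):
    manip.move_linear(w(-.05,by,.0705),.05); s=manip.state(); f=s["contact_force"]-f0
    print(by,np.round(f,1),s["clock"])
    if f[1]>9: break
manip.dwell(.2)
c=cams.capture("wrist"); cv2.imwrite("pics/s1.png",c["image"])
c=cams.capture("side"); cv2.imwrite("pics/s1b.png",cv2.resize(c["image"][150:270,230:450],None,fx=3,fy=3))
```

```text
-0.046 [0.5 2.1 1.3] 28.1
-0.056 [1.3 3.  3.3] 28.45
-0.06 [ 3.2 13.1  1.8] 28.7
```

View pics/s1b.png

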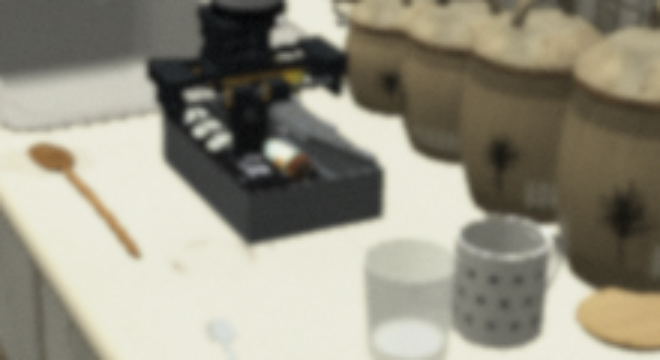

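The lid is ajar, with the bottle visible beneath it at about px (288, 158). Now I'll swing the lid back by following its edge arc with the fingertip about 15 mm below the edge.

Run:
```python
from h import *
manip.move_linear(w(-.05,-.050,.0705),.08); manip.move_linear(w(-.058,-.045,.092),.15); manip.move_linear(w(-.055,0,.092),.2)
f0=manip.state()["contact_force"]
for th in np.r_[.5:1.71:9j]:
    manip.move_linear(w(.068-.092*np.cos(th)-.012,0,.063+.092*np.sin(th)-.015),.10)
    s=manip.state(); f=s["contact_force"]-f0; print(round(th,2),np.round(f,1),round(s["clock"],2))
    if np.linalg.norm(f)>15: break
else:
    manip.dwell(.5)
    p=s["tool_pos"]; manip.move_linear(p+np.array([-.09,0,.0]),.2); manip.move_linear(p+np.array([-.12,0,.08]),.25)
manip.dwell(.5)
c=cams.capture("side"); cv2.imwrite("pics/o1.png",cv2.resize(c["image"][130:290,230:450],None,fx=3,fy=3)); print(manip.state()["clock"])
t=cams.capture("top"); np.savez("top1.npz",**t)
```

```text
0.5 [-10.9   1.6   7.1] 30.41
0.65 [-13.3   1.2   9.1] 30.7
31.25
```

View pics/o1.png

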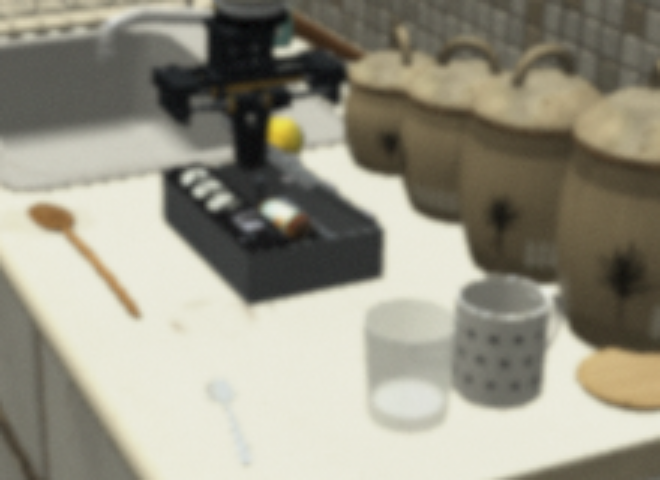

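The side view leaves the lid angle unclear, and the finger met about 13 N. I'll get the lid profile from the depth maps.

Run:
```python
from h import *
s=manip.state(); print(s["tool_pos"],s["contact_force"])
wr=cams.capture("wrist"); cv2.imwrite("pics/o2.png",wr["image"])
def cloud(c,p,Rm):
    v,u=np.nonzero(c["z_map"]>0); d=c["z_map"][v,u]
    return p+(np.c_[u,v,np.ones(len(u))]@np.linalg.inv(c["intrinsics"]).T*d[:,None])@Rm.T
t=dict(np.load("top1.npz")); Rt=R.from_rotvec(s["tcp_rot"]).as_matrix(); T=wr["T_tool_cam"]
for n,P in (("top",cloud(t,t["position"],R.from_rotvec(t["orientation"]).as_matrix())),("wrist",cloud(wr,s["tool_pos"]+Rt@T[:3,3],Rt@T[:3,:3]))):
    d=P[:,:2]-ORG; b=np.c_[d@EX,d@EY,P[:,2]]
    for y0 in (-.095,.08,.1):
        m=abs(b[:,1]-y0)<.008
        print(n,y0,[(round(x,2),np.round(np.percentile(b[m&(abs(b[:,0]-x)<.005),2],[10,50,90])*1000).astype(int).tolist()) for x in np.arange(-.06,.13,.01) if (m&(abs(b[:,0]-x)<.005)).any()])
```

```text
[0.49923275 0.1177695  0.06562222] [-13.85973245   1.09816705   8.01945268]
top -0.095 [(np.float64(-0.06), [63, 65, 67]), (np.float64(-0.05), [62, 64, 66]), (np.float64(-0.04), [62, 65, 66]), (np.float64(-0.03), [62, 64, 66]), (np.float64(-0.02), [5, 6, 9]), (np.float64(-0.01), [4, 7, 113]), (np.float64(0.0), [5, 113, 119]), (np.float64(0.01), [107, 110, 114]), (np.float64(0.02), [100, 104, 106]), (np.float64(0.03), [92, 96, 99]), (np.float64(0.04), [84, 87, 90]), (np.float64(0.05), [597, 703, 759]), (np.float64(0.06), [69, 72, 75]), (np.float64(0.07), [58, 66, 68]), (np.float64(0.08), [55, 55, 55]), (np.float64(0.09), [-3, -1, 1]), (np.float64(0.1), [-4, -1, 3]), (np.float64(0.11), [-3, -1, 1]), (np.float64(0.12), [-3, -1, 1])]
top 0.08 [(np.float64(-0.06), [64, 67, 71]), (np.float64(-0.05), [64, 71, 74]), (np.float64(-0.04), [63, 65, 69]), (np.float64(-0.03), [61, 64, 67]), (np.float64(-0.02), [3, 6, 8]), (np.float64(0.05), [606, 714, 771])]
top 0.1 [(np.float64(-0.06), [62, 64, 66]), (np.float64(-0.05), [61, 64, 66]), (np.float64(-0.04), [62, 64, 67]), (np.float64(-0.03), [62, 63
[... 808 characters left out ...]
[65, 66, 68]), (np.float64(0.1), [0, 0, 1]), (np.float64(0.11), [-1, 0, 1]), (np.float64(0.12), [-1, 0, 1])]
wrist 0.1 [(np.float64(-0.06), [64, 65, 66]), (np.float64(-0.05), [64, 65, 66]), (np.float64(-0.04), [64, 65, 66]), (np.float64(-0.03), [35, 65, 66]), (np.float64(-0.02), [6, 7, 8]), (np.float64(-0.01), [7, 113, 119]), (np.float64(0.0), [8, 118, 121]), (np.float64(0.01), [107, 110, 114]), (np.float64(0.02), [100, 103, 106]), (np.float64(0.03), [92, 95, 98]), (np.float64(0.04), [84, 88, 90]), (np.float64(0.05), [77, 80, 83]), (np.float64(0.06), [69, 72, 75]), (np.float64(0.07), [59, 65, 68]), (np.float64(0.1), [-1, 0, 1]), (np.float64(0.11), [-1, 0, 1]), (np.float64(0.12), [-1, 0, 1])]
```

View pics/o2.png

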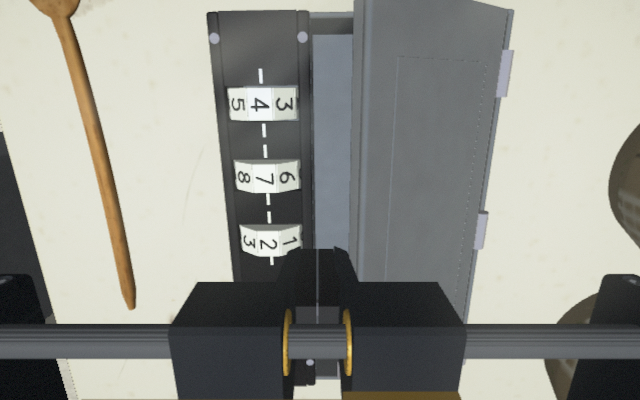

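The depth maps put the lid at about 0.65 rad, so it is following the finger. The ~13 N is friction from the edge sliding up the finger. I'll continue along the arc of the lip's lower corner, with the finger rising along with it so friction helps.

Run:
```python
from h import *
s=manip.state(); by=0
manip.move_linear(s["tool_pos"]+np.array([-.001,0,.003]),.05); print(np.round(manip.state()["contact_force"],1))
ok=True
for th in np.r_[.78:1.75:9j]:
    c,sn=np.cos(th),np.sin(th)
    manip.move_linear(w(.068-.089*c-.008*sn-.012+.001,by,.063+.089*sn-.008*c-.007),.10)
    s=manip.state(); f=s["contact_force"]; print(round(th,2),np.round(f,1),round(s["clock"],2))
    if np.linalg.norm(f)>28: ok=False;break
if ok:
    manip.dwell(.4)
    p=s["tool_pos"]; manip.move_linear(p+np.array([-.11,0,.0]),.2); manip.dwell(.3)
t=cams.capture("top"); s=manip.state(); print(s["clock"],s["contact_force"])
v,u=np.nonzero(t["z_map"]>0); d=t["z_map"][v,u]
P=t["position"]+(np.c_[u,v,np.ones(len(u))]@np.linalg.inv(t["intrinsics"]).T*d[:,None])@R.from_rotvec(t["orientation"]).as_matrix().T
b=np.c_[(P[:,:2]-ORG)@EX,(P[:,:2]-ORG)@EY,P[:,2]]
for y0 in(-.095,-.06,.1):
  print(y0,[(round(x,2),np.round(np.percentile(q,[10,50,90])*1000).astype(int).tolist()) for x in np.arange(-.03,.13,.01) for q in [b[(abs(b[:,1]-y0)<.008)&(abs(b[:,0]-x)<.005),2]] if len(q)])
```

```text
[-6.  -1.4  2.6]
0.78 [-26.6  -4.9  18.4] 31.93
31.9833 [-25.6276113   -4.02015826  16.96696651]
-0.095 [(np.float64(-0.03), [61, 64, 66]), (np.float64(-0.02), [4, 6, 7]), (np.float64(-0.01), [4, 7, 117]), (np.float64(0.0), [5, 60, 118]), (np.float64(0.01), [104, 108, 111]), (np.float64(0.02), [97, 102, 105]), (np.float64(0.03), [90, 94, 98]), (np.float64(0.04), [83, 86, 90]), (np.float64(0.05), [598, 702, 759]), (np.float64(0.06), [69, 72, 75]), (np.float64(0.07), [58, 65, 68]), (np.float64(0.09), [-4, -1, 0]), (np.float64(0.1), [-5, -1, 2]), (np.float64(0.11), [-3, -2, 3]), (np.float64(0.12), [-4, -2, 1])]
-0.06 [(np.float64(-0.03), [64, 477, 486]), (np.float64(-0.02), [53, 479, 491]), (np.float64(-0.01), [7, 476, 493]), (np.float64(0.0), [9, 476, 493]), (np.float64(0.01), [107, 473, 489]), (np.float64(0.02), [100, 462, 480]), (np.float64(0.03), [91, 94, 454]), (np.float64(0.04), [85, 88, 91]), (np.float64(0.05), [600, 705, 762]), (np.float64(0.06), [68, 71, 76]), (np.float64(0.07), [53, 59, 68]), (np.float64(0.09), [-3, -2, 2]), (np.float64(0.1), [-3, 0, 1]), (np.float64(0.11), [-3, -1, 2]), (np.float64(0.12), [-5, -1, 1])]
0.1 [(np.float64(-0.03), [63, 65, 66]), (np.float64(-0.02), [5, 6, 7]), (np.float64(-0.01), [3, 6, 8]), (np.float64(0.05), [610, 717, 772])]
```

The lid is jamming: the edge slides up the finger with friction about 0.65, roughly tan θ. I'll back off, reach deeper under the edge between the right wheel and the slide, and lift faster than the edge rises so friction helps.

```bash
cat > open.py <<'E'
from h import *
def C(th,dep,lead=.001): 
    c,sn=np.cos(th),np.sin(th); return w(.068-.089*c-.008*sn-.012+lead,-.028,.063+.089*sn-.008*c-dep)
s=manip.state(); manip.move_linear(s["tool_pos"]+np.array([-.022,0,0]),.15)
manip.move_linear(C(.5,.025,-.012),.15)
f0=manip.state()["contact_force"]; print("f0",np.round(f0,1))
ok=True
for th in np.r_[.5:1.0:7j,1.15:1.75:5j]:
    manip.move_linear(C(th,max(.007,.025-.018*(th-.5)/.5)),.10)
    s=manip.state(); f=s["contact_force"]-f0; print(round(th,2),np.round(f,1),round(s["clock"],2))
    if np.linalg.norm(f)>22: ok=False;break
if ok:
    manip.dwell(.3)
    p=s["tool_pos"]; manip.move_linear(p+np.array([-.11,0,.0]),.2); manip.dwell(.3)
t=cams.capture("top"); s=manip.state(); print(s["clock"],s["contact_force"])
v,u=np.nonzero(t["z_map"]>0); d=t["z_map"][v,u]
P=t["position"]+(np.c_[u,v,np.ones(len(u))]@np.linalg.inv(t["intrinsics"]).T*d[:,None])@R.from_rotvec(t["orientation"]).as_matrix().T
b=np.c_[(P[:,:2]-ORG)@EX,(P[:,:2]-ORG)@EY,P[:,2]]
for y0 in(-.095,-.06):
  print(y0,[(round(float(x),2),np.round(np.percentile(q,[10,50,90])*1000).astype(int).tolist()) for x in np.arange(-.03,.13,.01) for q in [b[(abs(b[:,1]-y0)<.008)&(abs(b[:,0]-x)<.005),2]] if len(q)])
E
python3 open.py
```

```text
f0 [-0.4 -0.1  0.1]
0.5 [-13.   -1.2   5.8] 33.08
0.58 [-9.4 -1.3  5.4] 33.33
0.67 [-7.2 -1.7  5.5] 33.58
0.75 [-4.4 -0.7  4.7] 33.83
0.83 [-2.9 -0.7  2.3] 34.08
0.92 [-0.4  0.4  2.8] 34.33
1.0 [-0.8 -0.3  0.9] 34.58
1.15 [-0.8  0.  -0.9] 34.87
1.3 [-0.3 -1.4  0.6] 35.15
1.45 [-0.8  0.6  0. ] 35.43
1.6 [ 0.5 -0.2  0.8] 35.72
1.75 [-0.6  0.7  0. ] 36.0
37.35 [ 0.74914346 -0.02471153 -0.80307378]
-0.095 [(-0.03, [64, 504, 511]), (-0.02, [7, 501, 506]), (-0.01, [4, 8, 155]), (0.0, [6, 7, 8]), (0.02, [4, 5, 5]), (0.03, [4, 6, 7]), (0.04, [5, 7, 10]), (0.05, [600, 703, 759]), (0.06, [4, 6, 8]), (0.07, [7, 68, 86]), (0.08, [93, 107, 121]), (0.09, [127, 148, 152]), (0.1, [148, 148, 150])]
-0.06 [(-0.03, [519, 522, 524]), (-0.02, [515, 518, 521]), (-0.01, [503, 511, 515]), (0.0, [496, 502, 507]), (0.02, [252, 252, 252]), (0.03, [251, 251, 251]), (0.05, [603, 706, 761]), (0.08, [144, 145, 146]), (0.09, [148, 150, 151]), (0.1, [146, 147, 148])]
```

The lid rests at about 1.85 rad with its edge at box x≈0.095, z≈0.15. The arm is clear with no contact force, so I'm handing in.

Run:
```python
from h import *
from cell import order
manip.move_linear(manip.state()["tool_pos"]+np.array([-.02,0,.06]),.2)
print(order.close_job(),manip.state()["clock"])
```

```text
the job is handed in; nothing more can be done
the job is handed in; nothing more can be done
```

The job is handed in: the wheels were set to 4-7-2, the slide released the lid, and the lid stands swung back at about 1.85 rad with the arm clear; I saw no sign that the glass, mug, teaspoon or lemon moved, but did not measure them, and the hand-in returned no verdict.

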